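# Unhook the tablet basket from the disintegration tester

### The job

Take the tube basket off the tester's hook: holding the basket by its bail, press the sprung keeper fully back with the bail bar, never with the gripper, and with the keeper held back lift the bail up and over the hook's nose. Keep the basket upright, do not strain the tester's light lift arm, and set the basket down gently, not dropped, standing flat inside the round steel drain dish, then let go. Leave the other labware where it is.

Things in the scene. Friction and masses are not known exactly. Their poses are not given: they have to be found in the camera images.
- tester: Fixed tablet disintegration tester: white drive cabinet 136 mm tall, grey base plate (12 mm) before it, and a level steel lift arm on a chromed rod that ends in a small hook over the base plate. Origin on the table below the hook's seat; +x runs level from hook to rod (155 mm) and cabinet (front 130 mm), -x is the hook's free front; z up. The arm is light: keep the basket's force on it under 18 N.
- hook_seat (a point): Axis of the hung 8 mm bail bar, which lies along y in the hook's slot, 185 mm above the table; axes as tester. The hook is 14 mm wide in y. Slot floor 4 mm below, hook's underside 14 mm below. Bill (front wall): inner face at x = -4 mm, outer at -14. Rounded keeper head behind it: face at x = +4 when shut. Keeper top 5 above; plunger barrel and arm (14 mm wide, tops 3.5 above) from x = +24 back.
- nose_tip (a point): Underside of the tip of the hook's nose, which reaches back from the bill over the bar: 5 mm to +x of hook_seat and 5.5 mm above it; nose 8 mm thick, axes as tester. The bar has to go 9 mm to +x to rise past it; the keeper's solid stop comes at 12 mm. It must rise 18 mm or more, and for the basket's plate under the hook not over 45 mm, before it goes off to -x over the nose.
- keeper (a joint): Sprung keeper of the hook, a steel plunger sliding along the tester's +x, in m: 0 shut (its head touching the bar), 0.012 fully back on its solid stop. Its spring takes about 5 N to start and 10 N at the stop (400 N/m); friction of the hanging bar on the slot floor can add 1 to 3 N to the push.
- bail_bar (a point): Centre of the basket's bail bar (8 mm round steel, along this point's y), hung in the hook at the start; z is the basket's up. At its ends upright flat straps, 12 mm wide in x, 3 mm thick, outer faces 53 mm apart, reach 8 mm above the bar and down to the basket's upper plate, 65 mm below. Grip across the straps from outside, fingers closing along y, the hook between them.
- basket_foot (a point): Centre of the basket's flat underside, 145 mm below the bail bar, axes as bail_bar. The basket rack: two white discs 90 mm across and 6 mm thick, 80 mm tall over both, six upright glass tubes between them. About 0.35 to 0.55 kg. It hangs with its underside 40 mm above the table.
- dish_floor (a point): Centre of the inner floor of the drain dish, 4 mm above the table: a loose round shallow steel dish, 140 mm across its rim, 16 mm high, flat floor about 126 mm across, 0.7 kg.
- beaker: Bystander: empty glass beaker 104 mm across, 145 mm tall; origin under its centre.
- jar_tall: Bystander: white plastic jar 54 mm across, 85 mm tall; origin under its centre.
- jar_squat: Bystander: white jar with grey cap, 66 mm across, 60 mm tall; origin under its centre.
- amber_bottle: Bystander: amber glass bottle 60 mm across, 125 mm tall; origin under its centre.
- mortar: Bystander: white ceramic bowl 96 mm across, 52 mm tall; origin under its centre.
- tube_rack: Bystander: white tube rack 70 x 190 mm (long along its y), 104 mm tall with its tubes; origin under its centre.
- spatula: Bystander: steel spatula 170 mm long lying on the bench; origin under its middle, length along its x.
Mind the look-alikes: they are no part of the job. What is shaped like the part that bears dish_floor but yellow is not meant.

How it is judged:
By the outcome, as a careful person would: the job done as asked, in the order asked, and still so for the second after the job is handed in, with the robot touching nothing.
It also fails if it takes over 64 s, if anything falls off the work surface, if the arm or the gripper's body presses on something with over 40 N, if the wrist force passes 120 N, or if a joint passes its speed limit or range.

### The arm

A 6-joint arm with a two-finger parallel gripper is mounted at the origin on the work surface. World frame = base frame: x ahead of the robot, y to its left, z up, the work surface at z = 0. Lengths are in mm, angles in degrees, forces in N, time in s.
With the tool pointing down it reaches from about 300 to 850 mm from the base axis. Payload 4.2 kg.
Tool frame: the origin (TCP) lies at the very end of the fingers, on their centre line; the grasp point (between the pads) lies 19 mm behind it (hold_point_z is the z of the grasp point in the tool frame, in mm); z points along the fingers, y is the direction in which the jaws open and shut (so a half turn about z gives the same grasp; the last joint's range is limited). The gripper opens to 91 mm and grips with 3 to 60 N. Pads are 32 mm wide; open, the fingers measure 118 mm over their backs; the gripper's body (76 mm by 178 mm) begins 60 mm behind the grasp point.
Start: joints at [-67.151, 18.312, 89.639, -0, 72.044, -1.146], TCP at [233.837, -525.322, 213.976] pointing down, gripper open.
Joint ranges: [-177.97, 177.97], [-48.28, 115.42], [12.27, 149.76], [-77.06, 257.06], [2.81, 150.46], [-146.56, 146.56]. Speed limits (degrees/s): [147.25, 147.25, 180, 180, 180, 180].

### API

Orientations are given as [roll, pitch, yaw] about the fixed x, y, z axes, in that order (R = Rz(yaw) Ry(pitch) Rx(roll)).
In Python, from workcell import state, grab_frame, job_done, hold_point_z gives the robot as it stands. The module is installed in compiled form; this text tells all that it offers.
- The arm moves only by the shell command python3 -m creep 'ROWS' [FORCE]. ROWS is JSON, a list of rows, each a list of 7 numbers: the closure, from 0 (fully open) to 1 (shut), then the shift along the tool's x, y, z in mm, then the turn, a rotation vector about the tool's x, y, z in degrees. A call has 1 to 5 rows; each row shifts and turns the commanded pose from where the row before left it, along the tool's axes as they then stand; what a row does not reach is not made up. A row lasts 1/8 s, in which the tool goes at most 62.5 mm and 10.7 degrees, less where a joint would pass 70% of its speed; a pose out of reach is approached as far as the arm can. A call is refused whole if a number of a shift passes 62.5 or a number of a turn 10.7, either way. A call with a gripper value outside its range is refused whole. The fingers move at their own pace and stop on an object; FORCE is the grip in N (left out, the last holds). Time passes only in rows, so rows that do not move let the fingers close. It gives the time, the measured TCP pose, the force and the opening at its end, in the units of the state.
- state(): the state, without advancing time (a new reading comes with each control period).
- grab_frame(name): name is "scene" or "top"; returns a dict with "frame" (384x512x3 uint8, red, green, blue), "fx", "fy", "cx", "cy" (pixels), "view" (4x4, takes a point from world to camera coordinates). Camera axes: x right, y down, z forward; pixel columns grow to the right and rows downward; lengths in mm; the calibration is good to about 2 mm. A picture is of the moment at which its call begins. There is no depth.
- job_done(): hands the job in, once; it reports no verdict.
The state is a dict: "time_s": time; "qpos": joint angles; "qvel": joint speeds; "effort": joint torques, N m; "ee_pos": TCP position; "ee_rot": TCP orientation; "force": force on the tool from outside, world axes, zero at the start; "torque": the same for the moment, N m; "gripper_width": finger opening in mm.
Only numpy, scipy, OpenCV 4.12 (cv2) and the standard library are available. Lean on these libraries where they do the work, as an engineer would, in place of code of your own. Each camera call takes 0.05 s, during which the arm holds its last target.

## Working session

There is one attempt and no reset: what is moved stays moved. The work goes in short steps, Python scripts to look and compute and a shell command to move; the robot and the scene stay as the last step left them, time stands still between calls to the robot, and variables do not carry over. Pictures are saved under pics/ and viewed, and the job is handed in when it is done.

```bash
mkdir -p pics; python3 - <<'E'
from workcell import state, grab_frame, hold_point_z
import cv2,json,numpy as np
print(state(), hold_point_z)
for n in("scene","top"):
    f=grab_frame(n); cv2.imwrite(f"pics/{n}0.png",cv2.cvtColor(f["frame"],cv2.COLOR_RGB2BGR))
    print(n,f["fx"],f["fy"],f["cx"],f["cy"],np.round(f["view"],4).tolist())
    json.dump({k:(np.asarray(f[k]).tolist()) for k in("fx","fy","cx","cy","view")},open(f"{n}.json","w"))
E
```

```text
{'time_s': 0.0, 'qpos': array([-6.71506373e+01,  1.83521550e+01,  8.97056357e+01, -8.45822960e-04,
        7.20421289e+01, -1.14645757e+00]), 'qvel': array([ 0.00651699,  0.06161021, -0.07717244, -0.02383278,  0.03310762,
       -0.07395214]), 'effort': array([-3.57906883e-04, -4.12455869e+01, -2.31974405e+01,  7.26327673e-02,
        4.58395982e-02, -1.58765388e-04]), 'ee_pos': array([ 233.63665661, -524.85857193,  213.12033216]), 'ee_rot': array([-1.79900084e+02, -1.19520269e-03,  2.39960807e+01]), 'force': array([-0.30555263, -0.25270528,  0.91309295]), 'torque': array([-0.00491561,  0.01163502,  0.00971898]), 'gripper_width': 91.43986542592154} -18.8
scene 446.42990290951656 446.42990290951656 256.44700545158645 190.93837396453094 [[0.2911, 0.9565, -0.0207, -60.1039], [0.6761, -0.221, -0.7029, -279.3777], [-0.6769, 0.1906, -0.711, 1985.2367], [0.0, 0.0, 0.0, 1.0]]
top 372.5735134947925 372.5735134947925 255.88752493571639 194.82220591904735 [[-0.0179, -0.9998, -0.003, -83.3336], [-0.9961, 0.018, -0.0862, 544.9436], [0.0862, 0.0014, -0.9963, 1332.6535], [0.0, 0.0, 0.0, 1.0]]
```

```bash
python3 - <<'E'
import cv2
for n in("scene","top"):
    i=cv2.imread(f"pics/{n}0.png"); cv2.imwrite(f"pics/{n}0b.png",cv2.resize(i,(800,600),interpolation=cv2.INTER_CUBIC))
E
```

```text
(no output)
```

View pics/scene0b.png

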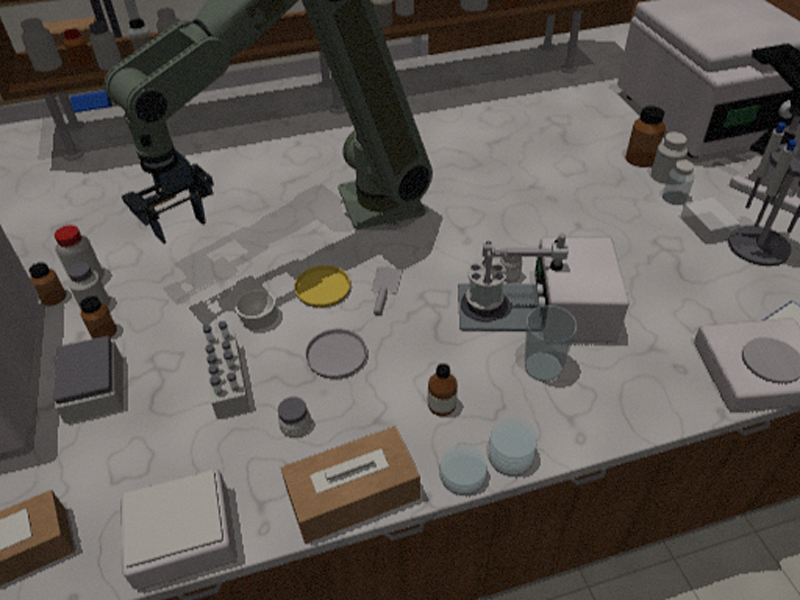

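View pics/top0b.png

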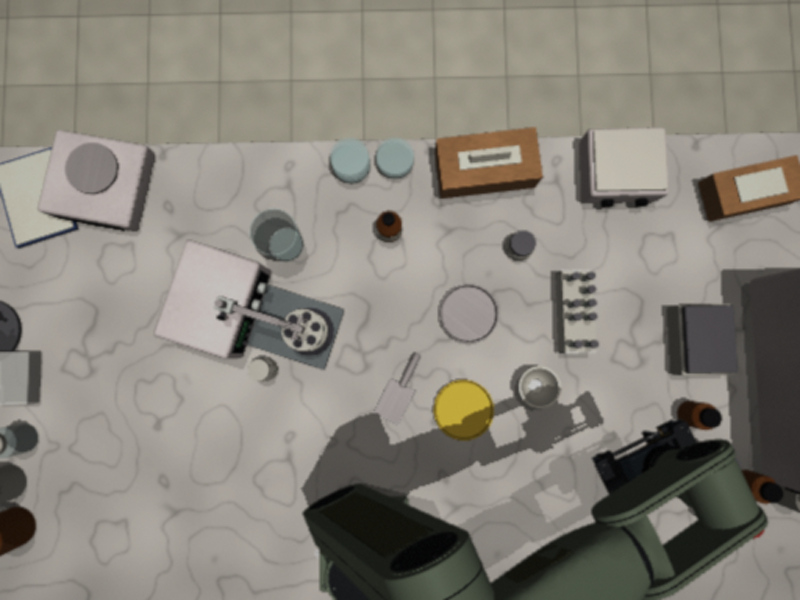

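The scene view shows the grey dish at about (337,353) and the basket hanging at about (487,285), both in 800x600 pixels. The yellow decoy is at (322,285). I'll crop closer.

```bash
python3 - <<'E'
import cv2
def crop(n,x0,y0,w,h,s,o):
    i=cv2.imread(f"pics/{n}0.png")[y0:y0+h,x0:x0+w]; cv2.imwrite(o,cv2.resize(i,None,fx=s,fy=s,interpolation=cv2.INTER_CUBIC))
crop("scene",285,145,100,75,8,"pics/c1.png")
crop("top",130,170,100,75,8,"pics/c2.png")
crop("top",270,170,100,75,4,"pics/c3.png")
crop("scene",180,200,100,75,4,"pics/c4.png")
E
```

```text
(no output)
```

View pics/c1.png

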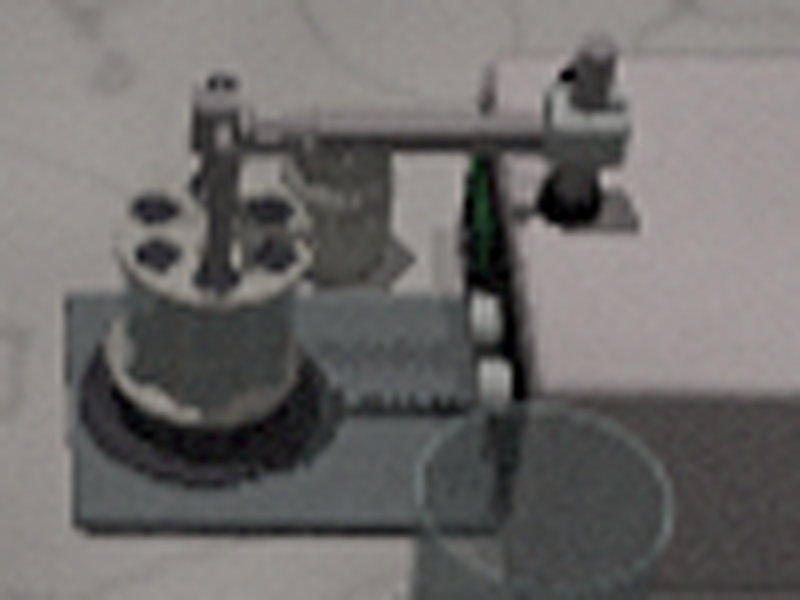

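View pics/c2.png

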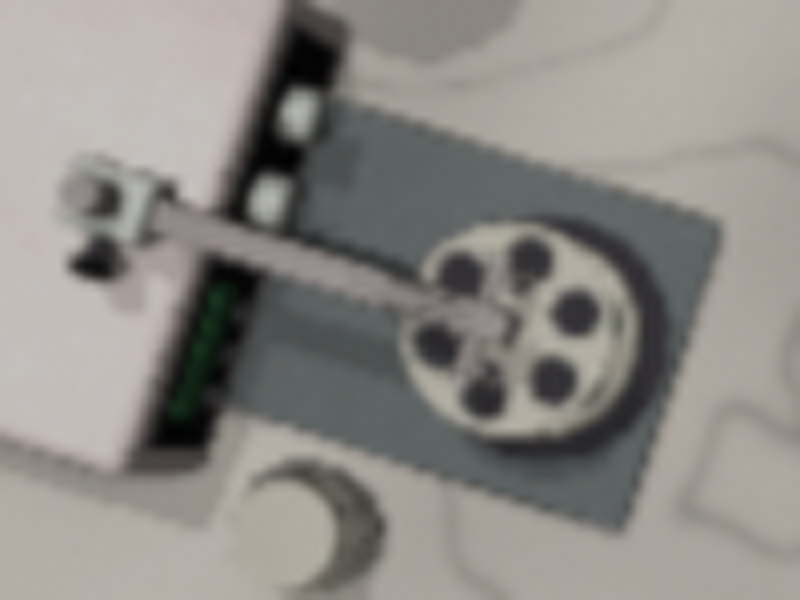

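View pics/c3.png

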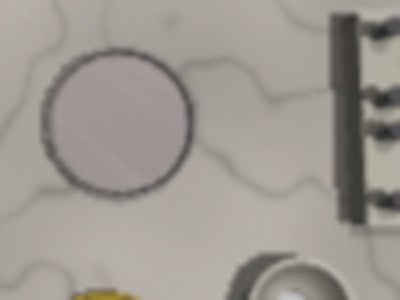

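View pics/c4.png

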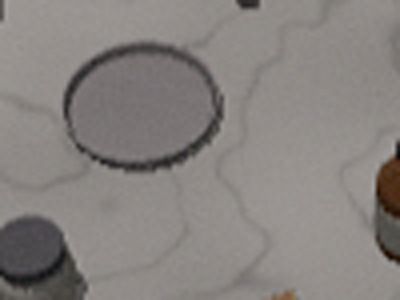

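The c2 crop shows the upper disc centred near (519,331) and the hook end near (505,322). The base plate corners are (722,222), (622,530), (225,408) and (345,98). The strap tops are near (523,268) and (485,365). In c1, the disc is centred at about (215,245).

```bash
cat > h.py <<'E'
import json,numpy as np
C={n:json.load(open(f"{n}.json")) for n in("scene","top")}
def px(p,x0,y0,s): return (x0+(p[0]+.5)/s-.5, y0+(p[1]+.5)/s-.5)
def ray(n,uv):
    c=C[n];V=np.array(c["view"]);R=V[:3,:3];t=V[:3,3]
    d=R.T@np.array([(uv[0]-c["cx"])/c["fx"],(uv[1]-c["cy"])/c["fy"],1]);return -R.T@t,d
def atz(n,uv,z):
    o,d=ray(n,uv);return o+d*(z-o[2])/d[2]
def proj(n,P):
    c=C[n];V=np.array(c["view"]);q=V[:3,:3]@np.array(P)+V[:3,3];return np.array([c["fx"]*q[0]/q[2]+c["cx"],c["fy"]*q[1]/q[2]+c["cy"]])
def tri(a,b):
    (o1,d1),(o2,d2)=ray("scene",a),ray("top",b)
    A=np.stack([d1,-d2],1);s=np.linalg.lstsq(A,o2-o1,rcond=None)[0];p,q=o1+d1*s[0],o2+d2*s[1];return (p+q)/2,np.linalg.norm(p-q)
E
python3 - <<'E'
from h import *
np.set_printoptions(precision=1,suppress=True)
T=lambda p:px(p,130,170,8)
S=lambda p:px(p,285,145,8)
c=[atz("top",T(p),12) for p in[(722,222),(622,530),(225,408),(345,98)]]
for a in c: print(a)
for i in range(4):
    d=c[(i+1)%4]-c[i]; print(np.linalg.norm(d),np.degrees(np.arctan2(d[1],d[0])))
s=[atz("scene",S(p),12) for p in[(66,296),(78,530),(495,525)]]
for a in s: print("s",a)
print("disc",atz("top",T((519,331)),120),atz("scene",S((215,245)),120))
print("straps",atz("top",T((523,268)),193),atz("top",T((485,365)),193))
print("hooktop",tri(S((220,90)),T((505,322))))
print("arm line",atz("top",T((170,212)),188),atz("top",T((470,312)),188), "rod", atz("top",T((95,192)),215))
D=[atz("top",px(p,270,170,4),16) for p in[(42,122),(194,122),(118,47),(118,198)]]
for d in D:print(d)
print((D[0]+D[1]+D[2]+D[3])/4)
E=[atz("scene",px(p,180,200,4),16) for p in[(64,106),(222,106),(143,42),(143,169)]]
for d in E:print(d)
print((E[0]+E[1]+E[2]+E[3])/4)
E
```

```text
[537.6  39.4  12. ]
[397.9  86.2  12. ]
[456.5 267.1  12. ]
[598.  212.5  12. ]
147.2853897764576 161.47022278462356
190.13152267837202 72.05124601993528
151.65102852986652 -21.102607007077918
183.32848114583726 -109.24384182581936
s [400.9  87.7  12. ]
s [545.3  40.4  12. ]
s [600.5 220.1  12. ]
disc [484.3 114.7 120. ] [494.2 119.6 120. ]
straps [505.9 100.8 193. ] [467.7 116.  193. ]
hooktop (array([485.8, 112.3, 204.6]), np.float64(12.856204973157983))
arm line [531.2 242.7 188. ] [489.1 122.8 188. ] rod [537.2 264.4 215. ]
[ 522.9 -181.3   16. ]
[ 520.4 -320.1   16. ]
[ 590.6 -252.6   16. ]
[ 452.4 -248.8   16. ]
[ 521.6 -250.7   16. ]
[ 509.7 -315.4   16. ]
[ 552.5 -183.1   16. ]
[ 457.1 -231.8   16. ]
[ 599.3 -265.2   16. ]
[ 529.6 -248.9   16. ]
```

```bash
cat > ov.py <<'E'
import sys,cv2
from h import *
def draw(n,img,x0,y0,w,h,s,x,y,yaw,dish,out,bail=True):
    i=cv2.resize(img[y0:y0+h,x0:x0+w],None,fx=s,fy=s,interpolation=cv2.INTER_CUBIC)
    c,sn=np.cos(np.radians(yaw)),np.sin(np.radians(yaw))
    W=lambda p:(x+c*p[0]-sn*p[1],y+sn*p[0]+c*p[1],p[2])
    P=lambda p:tuple(int(round(v)) for v in ((proj(n,p)-[x0,y0]+.5)*s-.5))
    def L(ps,col): cv2.polylines(i,[np.array([P(p) for p in ps])],False,col,1,cv2.LINE_AA)
    a=np.linspace(0,2*np.pi,60)
    circ=lambda r,z:[W((r*np.cos(t),r*np.sin(t),z)) for t in a]
    if bail:
        L(circ(45,120),(0,255,0));L(circ(45,40),(0,255,0))
        for yy in(-26.5,26.5): L([W((dx,yy,z)) for dx,z in((-6,120),(-6,193),(6,193),(6,120))],(0,0,255))
        L([W((0,-23,185)),W((0,23,185))],(255,0,255))
    for yy in(-7,7): L([W((-14,yy,198.5)),W((5,yy,198.5)),],(255,255,0)); L([W((24,yy,188.5)),W((150,yy,188.5))],(255,255,0)); L([W((-14,yy,198.5)),W((-14,yy,171))],(255,255,0))
    L([(dish[0]+70*np.cos(t),dish[1]+70*np.sin(t),16) for t in a],(0,0,255))
    L([(dish[0]+63*np.cos(t),dish[1]+63*np.sin(t),4) for t in a],(0,255,0))
    cv2.imwrite(out,i)
E
python3 - <<'E'
from ov import *
t=cv2.imread("pics/top0.png");s=cv2.imread("pics/scene0.png")
draw("top",t,130,170,100,75,8,487,116.5,71.3,(523,-250),"pics/o1.png")
draw("scene",s,285,145,100,75,8,487,116.5,71.3,(523,-250),"pics/o2.png")
draw("top",t,270,170,100,75,4,487,116.5,71.3,(523,-250),"pics/o3.png")
draw("scene",s,180,200,100,75,4,487,116.5,71.3,(523,-250),"pics/o4.png")
E
```

```text
(no output)
```

View pics/o1.png

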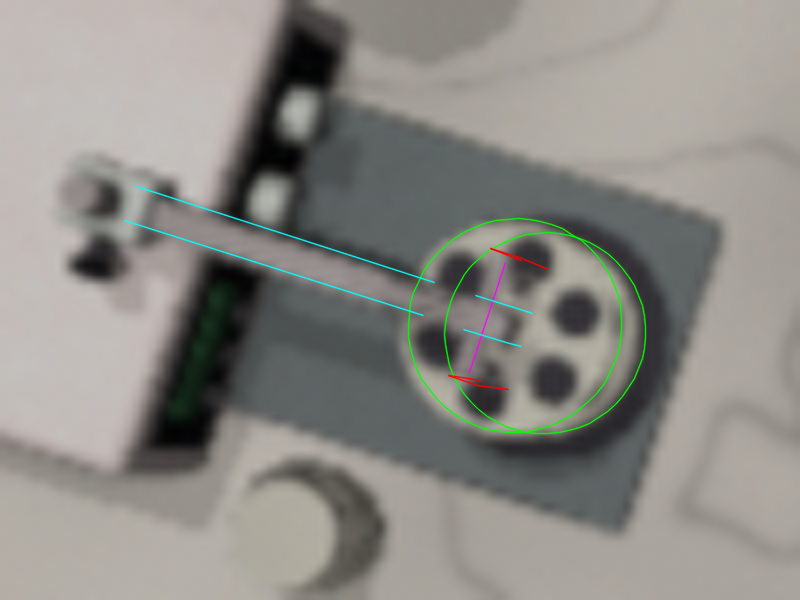

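View pics/o2.png

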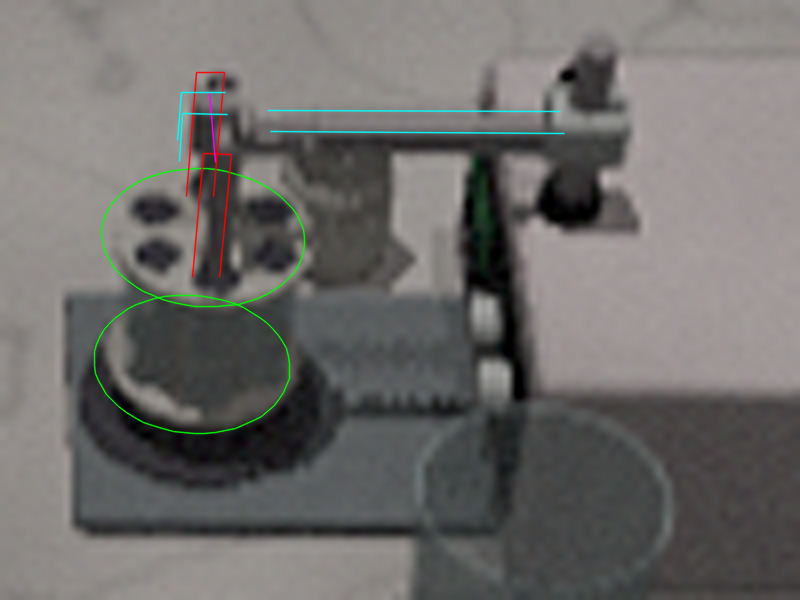

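View pics/o3.png

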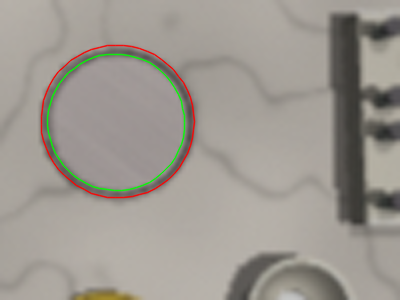

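View pics/o4.png

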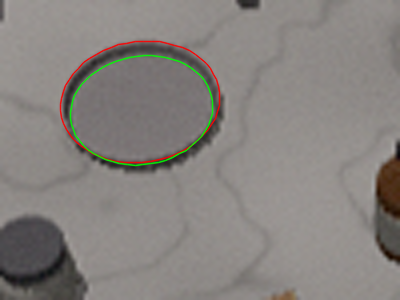

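The dish model fits at about (523,-250). The top view puts the tester at about (485.5,119.5) and the scene view at about (489,122). I'll use (487.5,120.5) with yaw 71.3, which is within the grip tolerance, then check again at hover. First I'll lift and turn the wrist.

```bash
python3 -m creep '[[0,0,0,-40,0,0,0],[0,0,0,-40,0,0,-9.5],[0,0,0,0,0,0,-9.5],[0,0,0,0,0,0,-9.5],[0,0,0,0,0,0,-9.5]]' 20;  python3 -m creep '[[0,0,0,0,0,0,-9.3]]'; python3 - <<'E'
from h import *
S=lambda p:px(p,285,145,8);T=lambda p:px(p,130,170,8)
print("rodtop",tri(S((597,45)),T((85,192))))
E
cat > goal.py <<'E'
import sys
from workcell import state
from scipy.spatial.transform import Rotation as R
import numpy as np
np.set_printoptions(precision=2,suppress=True)
s=state();r=R.from_euler('xyz',s["ee_rot"],degrees=True)
g=np.array([float(v) for v in sys.argv[1:4]]);yaw=float(sys.argv[4])
print("pos",s["ee_pos"],"rot",s["ee_rot"],"F",s["force"],"w",s["gripper_width"],"t",s["time_s"])
print("tool shift",r.inv().apply(g-s["ee_pos"]),"turn",(r.inv()*R.from_euler('xyz',[180,0,yaw],degrees=True)).as_rotvec(degrees=True))
E
python3 goal.py 487.5 120.5 290 71.3
```

```text
time_s: 0.72
ee_pos: [233.7, -525.1, 293.5]
ee_rot: [-180.0, -0.0, 62.3]
force: [0.3, 0.6, 0.2]
gripper_width: 91.0
time_s: 0.85
ee_pos: [233.7, -525.1, 293.5]
ee_rot: [-180.0, -0.0, 71.6]
force: [-0.1, -0.2, -0.2]
gripper_width: 91.0
rodtop (array([536.44836688, 265.54672776, 230.26842676]), np.float64(4.021894206985522))
pos [ 233.73 -525.07  293.46] rot [-179.96   -0.04   71.6 ] F [-0.15 -0.15 -0.16] w 90.95860706006778 t 0.85
tool shift [692.66  37.07   3.96] turn [-0.04 -0.04  0.3 ]
```

```bash
python3 -m creep '[[0,57,3,0,0,0,0],[0,57,3,0,0,0,0],[0,57,3,0,0,0,0],[0,57,3,0,0,0,0],[0,57,3,0,0,0,0]]' | sed -n 1,3p; python3 -m creep '[[0,57,3,0,0,0,0],[0,57,3,0,0,0,0],[0,57,3,0,0,0,0],[0,57,3,0,0,0,0],[0,57,3,0,0,0,0]]'| sed -n 1,3p; python3 goal.py 487.5 120.5 290 71.3
```

```text
time_s: 1.48
ee_pos: [339.6, -258.3, 293.7]
ee_rot: [-180.0, -0.0, 71.3]
time_s: 2.1
ee_pos: [445.2, 6.8, 293.7]
ee_rot: [180.0, 0.0, 71.3]
pos [445.23   6.8  293.74] rot [180.     0.02  71.31] F [ 0.47 -1.23  0.49] w 91.15025179495403 t 2.1
tool shift [121.25   3.6    3.7 ] turn [0.   0.02 0.01]
```

```bash
python3 -m creep '[[0,55,2,0,0,0,0],[0,50,2,0,0,0,0],[0,16,0,0,0,0,0],[0,0,0,0,0,0,0]]' | sed -n 1,3p; cat > look.py <<'E'
import sys
from workcell import grab_frame
from ov import *
k=sys.argv[1]
for n,x0,y0,w,h,s in(("scene",int(sys.argv[2]),int(sys.argv[3]),100,75,8),("top",int(sys.argv[4]),int(sys.argv[5]),100,75,8)):
    f=cv2.cvtColor(grab_frame(n)["frame"],cv2.COLOR_RGB2BGR); cv2.imwrite(f"pics/{n}{k}.png",f)
    cv2.imwrite(f"pics/{n}{k}c.png",cv2.resize(f[y0:y0+h,x0:x0+w],None,fx=s,fy=s,interpolation=cv2.INTER_CUBIC))
E
python3 look.py h 285 125 130 170;python3 goal.py 487.5 120.5 290 71.3
```

```text
time_s: 2.6
ee_pos: [487.4, 118.4, 293.4]
ee_rot: [-179.9, 0.1, 71.4]
pos [487.12 117.13 293.79] rot [-179.98    0.07   71.25] F [ 0.54  0.62 -0.15] w 91.08638164690306 t 2.7
tool shift [ 3.32 -0.72  3.79] turn [-0.02  0.07 -0.05]
```

View pics/scenehc.png

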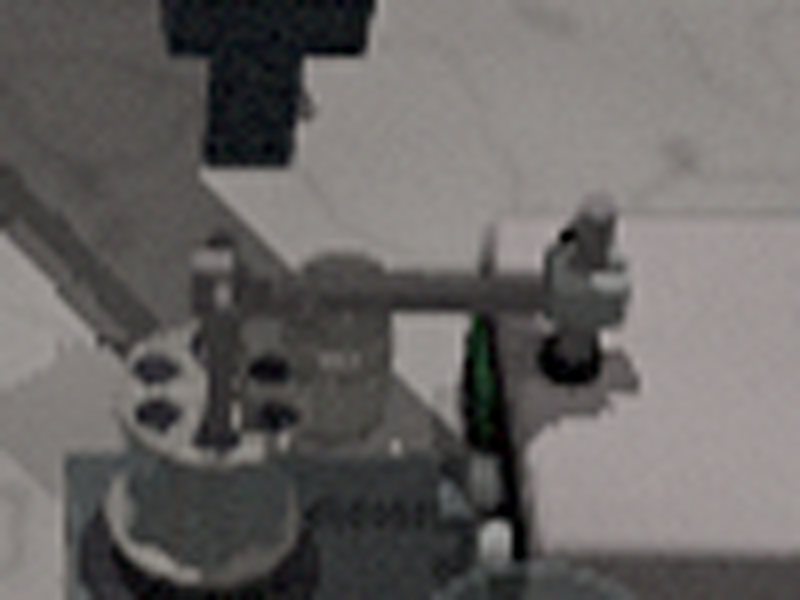

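View pics/tophc.png

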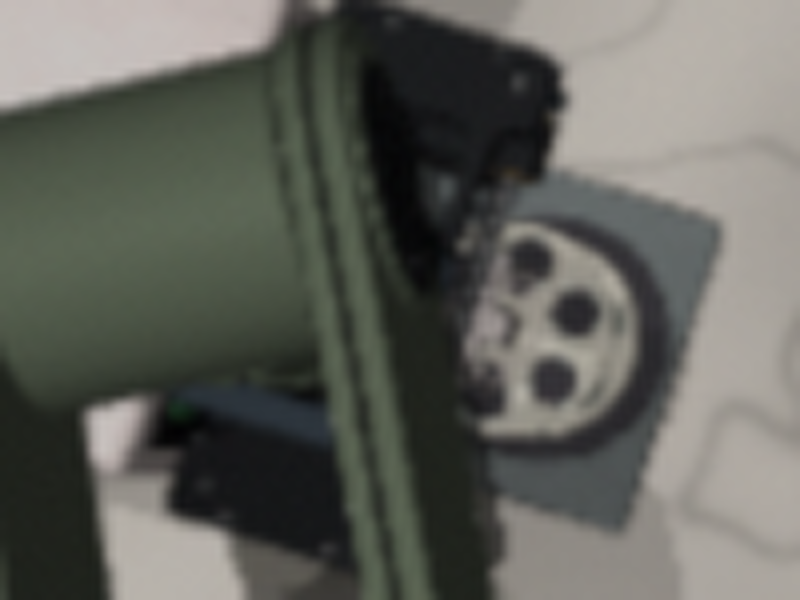

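The scene crop shows the near finger's lower corners at (205,165) and (292,165), and the bail strap between about x=203 and x=240. I'll predict those finger corners to calibrate the scene camera.

```bash
python3 - <<'E'
from h import *
c,s=np.cos(np.radians(71.3)),np.sin(np.radians(71.3))
q=lambda P:((proj("scene",P)-[285,125]+.5)*8-.5).round(0)
for d in(-16,16): print("finger",q((487.1+c*d+s*59,117.1+s*d-c*59,293.8)))
for X,Y in((487.5,120.5),(487,122),(489,124)):
  for z in(193,122):
    print(X,Y,z,[q((X+c*d+s*26.5,Y+s*d-c*26.5,z)) for d in(-6,6)])
  print("bill front top",q((X-14*c,Y-14*s,198.5)),"rodtop",q((X+155*c,Y+155*s,230)))
E
```

```text
finger [200. 179.]
finger [280. 180.]
487.5 120.5 193 [array([212., 312.]), array([240., 312.])]
487.5 120.5 122 [array([201., 433.]), array([229., 433.])]
bill front top [191. 261.] rodtop [597. 207.]
487 122 193 [array([215., 311.]), array([243., 311.])]
487 122 122 [array([204., 431.]), array([231., 431.])]
bill front top [194. 260.] rodtop [599. 205.]
489 124 193 [array([221., 313.]), array([249., 313.])]
489 124 122 [array([210., 433.]), array([237., 433.])]
bill front top [200. 262.] rodtop [606. 207.]
```

The corrected centre comes out at about (486.5,119.5). I'll descend with the jaws open.

```bash
python3 -m creep '[[0,2,0,30,0,0,0],[0,0,0,30,0,0,0],[0,0,0,30,0,0,0],[0,0,0,30,0,0,0],[0,0,0,12,0,0,0]]'; python3 -m creep '[[0,0,0,0,0,0,0]]'; python3 look.py g 285 125 130 170
```

```text
time_s: 3.32
ee_pos: [487.1, 118.5, 160.8]
ee_rot: [-179.9, 0.1, 71.2]
force: [-0.2, 0.3, 0.8]
gripper_width: 91.6
time_s: 3.45
ee_pos: [488.0, 119.2, 161.9]
ee_rot: [-180.0, 0.0, 71.2]
force: [-0.6, -0.6, 0.9]
gripper_width: 91.2
```

View pics/scenegc.png

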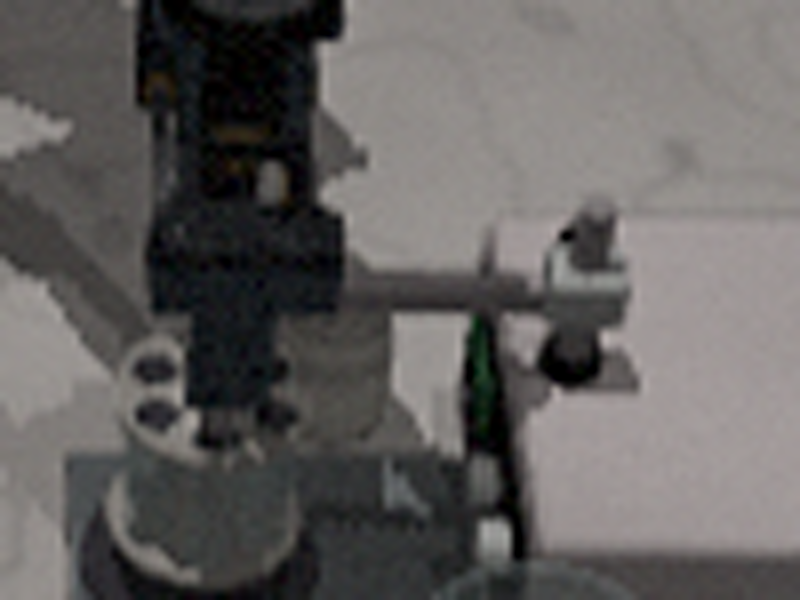

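View pics/topgc.png

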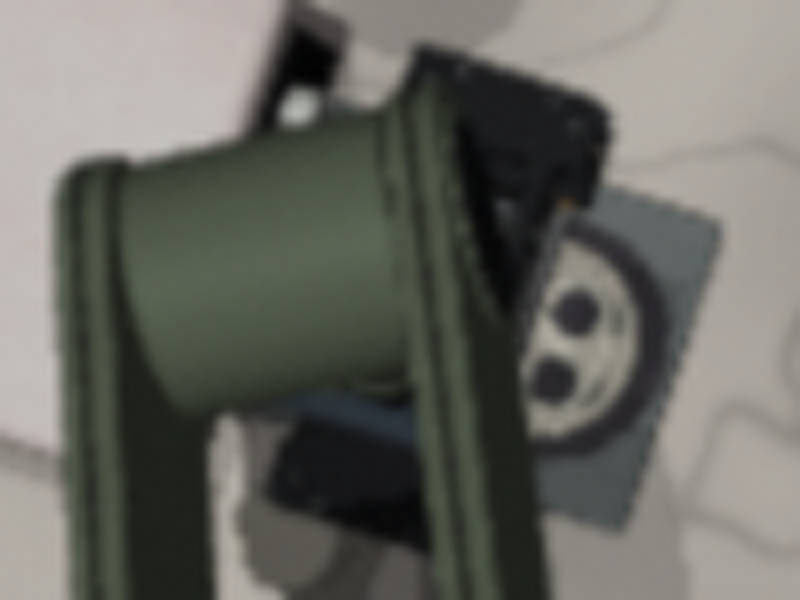

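The finger straddles the strap: its lower edge spans 188–275 and the strap foot is at about 218. No contact force so far. I'll close softly first.

```bash
python3 -m creep '[[0.3,0,0,0,0,0,0],[0.6,0,0,0,0,0,0],[0.8,0,0,0,0,0,0],[0.8,0,0,0,0,0,0],[0.8,0,0,0,0,0,0]]' 5; python3 -m creep '[[0.8,0,0,0,0,0,0],[0.8,0,0,0,0,0,0],[0.8,0,0,0,0,0,0]]' 5
```

```text
time_s: 4.18
ee_pos: [487.7, 120.3, 161.9]
ee_rot: [-179.9, 0.0, 71.3]
force: [-2.1, 1.0, 2.4]
gripper_width: 53.0
time_s: 4.55
ee_pos: [487.7, 120.3, 161.9]
ee_rot: [-179.9, 0.0, 71.3]
force: [-4.7, 1.1, 2.7]
gripper_width: 53.3
```

```bash
python3 -m creep '[[0.8,0,-1,0,0,0,0],[0.8,0,0,0,0,0,0]]' 5; python3 -m creep '[[0.8,0,-1,0,0,0,0],[0.8,0,0,0,0,0,0]]' 15
```

```text
time_s: 4.8
ee_pos: [487.7, 120.3, 161.9]
ee_rot: [179.9, 0.0, 71.3]
force: [-0.9, 0.0, 0.8]
gripper_width: 53.2
time_s: 5.05
ee_pos: [487.4, 120.5, 161.9]
ee_rot: [179.9, 0.0, 71.3]
force: [1.7, -1.7, -1.5]
gripper_width: 52.7
```

```bash
python3 -m creep '[[0.8,0,0.4,0,0,0,0],[0.8,0,0,0,0,0,0],[0.8,0,0,0,0,0,0]]' 45
```

```text
time_s: 5.42
ee_pos: [487.1, 120.6, 161.9]
ee_rot: [180.0, -0.0, 71.3]
force: [1.6, -2.9, -0.8]
gripper_width: 52.9
```

```bash
cat > f.py <<'E'
from workcell import state
import numpy as np
np.set_printoptions(precision=2,suppress=True)
s=state();c,n=np.cos(np.radians(71.3)),np.sin(np.radians(71.3))
M=np.array([[c,n,0],[-n,c,0],[0,0,1]])
print("t%.2f"%s["time_s"],"pos(tester axes)",M@(s["ee_pos"]-[487.1,120.6,161.9]),"F",M@s["force"],"T",M@s["torque"],"rot",s["ee_rot"],"w%.1f"%s["gripper_width"])
E
python3 f.py; python3 -m creep '[[0.8,0,0,-0.5,0,0,0],[0.8,0,0,0,0,0,0]]' >/dev/null; python3 f.py
python3 -m creep '[[0.8,1.5,0,0,0,0,0],[0.8,0,0,0,0,0,0]]' >/dev/null; python3 f.py
python3 -m creep '[[0.8,1.5,0,0,0,0,0],[0.8,0,0,0,0,0,0]]' >/dev/null; python3 f.py
```

```text
t5.42 pos(tester axes) [-0.01  0.03  0.04] F [-2.25 -2.42 -0.79] T [-0.46  0.21 -0.02] rot [179.96  -0.    71.3 ] w52.9
t5.67 pos(tester axes) [-0.11  1.17  0.09] F [ 0.13 -0.45 -3.2 ] T [-0.06  0.07 -0.02] rot [-179.89    0.02   71.29] w52.6
t5.92 pos(tester axes) [0.22 1.16 0.11] F [-5.02  0.19 -1.59] T [-0.01  0.83 -0.04] rot [-179.89    0.18   71.33] w52.5
t6.17 pos(tester axes) [1.51 1.17 0.1 ] F [-5.52  0.05 -2.32] T [-0.02  0.92 -0.04] rot [-179.89    0.2    71.32] w53.0
```

Force in x is about 5.5 N at 1.5 mm, which matches the spring starting to move. I'll keep pressing.

```bash

python3 -m creep '[[0.8,2,0,0,0,0,0],[0.8,0,0,0,0,0,0]]' >/dev/null; python3 f.py
python3 -m creep '[[0.8,2,0,0,0,0,0],[0.8,0,0,0,0,0,0]]' >/dev/null; python3 f.py
python3 -m creep '[[0.8,2,0,0,0,0,0],[0.8,0,0,0,0,0,0]]' >/dev/null; python3 f.py
```

```text
t6.42 pos(tester axes) [3.27 1.15 0.1 ] F [-7.14  0.17 -2.03] T [-0.07  1.08 -0.03] rot [-179.89    0.23   71.33] w52.2
t6.67 pos(tester axes) [5.01 1.16 0.08] F [-7.19 -0.01 -1.55] T [-0.07  1.2  -0.03] rot [-179.88    0.26   71.33] w52.4
t6.92 pos(tester axes) [6.75 1.16 0.07] F [-8.29 -0.35 -0.78] T [-0.07  1.34  0.04] rot [-179.88    0.29   71.34] w52.5
```

```bash

python3 -m creep '[[0.8,2,0,0,0,0,0],[0.8,0,0,0,0,0,0]]' >/dev/null; python3 f.py
python3 -m creep '[[0.8,1.5,0,0,0,0,0],[0.8,0,0,0,0,0,0]]' >/dev/null; python3 f.py
python3 -m creep '[[0.8,1,0,0,0,0,0],[0.8,0,0,0,0,0,0]]' >/dev/null; python3 f.py
```

```text
t7.17 pos(tester axes) [8.47 1.17 0.08] F [-8.02 -0.29 -1.31] T [-0.03  1.37  0.02] rot [-179.88    0.32   71.35] w52.6
t7.42 pos(tester axes) [9.73 1.16 0.12] F [-9.48  0.21 -0.52] T [-0.09  1.55  0.01] rot [-179.88    0.35   71.35] w52.6
t7.67 pos(tester axes) [10.56  1.18  0.09] F [-10.19   0.23  -1.15] T [-0.07  1.65 -0.04] rot [-179.88    0.37   71.35] w52.6
```

```bash

python3 -m creep '[[0.8,0.8,0,0,0,0,0],[0.8,0,0,0,0,0,0]]' >/dev/null; python3 f.py
python3 -m creep '[[0.8,0.5,0,0,0,0,0],[0.8,0,0,0,0,0,0]]' >/dev/null; python3 f.py
```

```text
t7.92 pos(tester axes) [11.23  1.18  0.08] F [-10.21  -0.79  -1.25] T [-0.16  1.66 -0.05] rot [-179.88    0.38   71.35] w52.4
t8.18 pos(tester axes) [11.62  1.16  0.09] F [-10.96  -0.82   0.18] T [-0.11  1.71 -0.01] rot [-179.88    0.39   71.35] w52.3
```

```bash

python3 -m creep '[[0.8,0.5,0,0,0,0,0],[0.8,0,0,0,0,0,0]]' >/dev/null; python3 f.py
python3 -m creep '[[0.8,0.3,0,0,0,0,0],[0.8,0,0,0,0,0,0]]' >/dev/null; python3 f.py
```

```text
t8.43 pos(tester axes) [12.05  1.19  0.06] F [-10.18  -0.44  -0.13] T [-0.09  1.8   0.03] rot [-179.87    0.4    71.35] w52.7
t8.68 pos(tester axes) [12.27  1.16  0.07] F [-11.17  -0.42  -0.43] T [-0.1   1.8   0.03] rot [-179.88    0.41   71.35] w52.5
```

```bash

python3 -m creep '[[0.8,0.4,0,0,0,0,0],[0.8,0,0,0,0,0,0]]' >/dev/null; python3 f.py
```

```text
t8.93 pos(tester axes) [12.3   1.18  0.05] F [-11.61  -1.17   0.35] T [-0.14  2.   -0.01] rot [-179.87    0.46   71.36] w52.5
```

Position has stalled at 12.3 mm with 11.6 N, so the keeper is on its stop. Next, lift.

```bash

python3 -m creep '[[0.8,0,0,-1,0,0,0],[0.8,0,0,-1,0,0,0],[0.8,0,0,0,0,0,0]]' >/dev/null; python3 f.py
python3 -m creep '[[0.8,0,0,-1,0,0,0],[0.8,0,0,-1,0,0,0],[0.8,0,0,0,0,0,0]]' >/dev/null; python3 f.py
```

```text
t9.30 pos(tester axes) [12.28  1.43  0.66] F [-9.66 -1.47 -7.99] T [-0.39  1.76  0.04] rot [-179.81    0.48   71.35] w52.5
t9.68 pos(tester axes) [12.55  1.87  2.85] F [-8.96 -0.18 -6.47] T [-0.15  1.63 -0.  ] rot [-179.75    0.45   71.34] w52.8
```

```bash

python3 -m creep '[[0.8,0,0,-1.5,0,0,0],[0.8,0,0,-1.5,0,0,0],[0.8,0,0,0,0,0,0]]' >/dev/null; python3 f.py
python3 -m creep '[[0.8,0,0,-1.5,0,0,0],[0.8,0,0,-1.5,0,0,0],[0.8,0,0,0,0,0,0]]' >/dev/null; python3 f.py
python3 -m creep '[[0.8,0,0,-1.5,0,0,0],[0.8,0,0,-1.5,0,0,0],[0.8,0,0,0,0,0,0]]' >/dev/null; python3 f.py
```

```text
t10.05 pos(tester axes) [13.23  1.76  6.85] F [-8.59  0.79 -1.16] T [0.1  1.47 0.05] rot [-179.8     0.35   71.33] w52.5
t10.43 pos(tester axes) [16.55  0.34 10.53] F [-0.15  0.79 -3.81] T [-0.05 -0.04 -0.03] rot [179.99  -0.06  71.29] w52.7
t10.80 pos(tester axes) [16.14  0.25 13.67] F [ 0.08 -0.37 -4.08] T [-0.07 -0.02 -0.  ] rot [179.98  -0.01  71.3 ] w52.7
```

It is clear of the keeper: Fx is about 0 and about 4 N of weight is carried. I'll raise to about 29 mm and then go out over the nose.

```bash

python3 -m creep '[[0.8,-2,0,-5,0,0,0],[0.8,-2,0,-5,0,0,0],[0.8,0,0,-5,0,0,0],[0.8,0,0,0,0,0,0]]' >/dev/null; python3 f.py
python3 -m creep '[[0.8,-5,0,0,0,0,0],[0.8,-10,0,0,0,0,0],[0.8,-10,0,0,0,0,0],[0.8,-10,0,0,0,0,0]]' >/dev/null; python3 f.py
```

```text
t11.30 pos(tester axes) [12.17 -0.01 29.18] F [-0.23  1.08 -4.48] T [-0.06  0.04 -0.03] rot [179.93  -0.04  71.29] w52.6
t11.80 pos(tester axes) [-24.     0.42  28.49] F [ 0.43 -0.32 -3.44] T [-0.05 -0.04  0.03] rot [-180.      0.02   71.28] w52.7
```

```bash

python3 -m creep '[[0.8,-15,0,0,0,0,0],[0.8,-20,0,0,0,0,0],[0.8,-20,0,0,0,0,0],[0.8,-20,0,0,0,0,0],[0.8,-10,0,0,0,0,0]]' >/dev/null; python3 f.py; python3 look.py m 250 125 160 170; python3 goal.py 522 -250 190 71.3
```

```text
t12.43 pos(tester axes) [-109.43    0.56   28.62] F [ 0.48  1.05 -3.79] T [-0.12 -0.07  0.  ] rot [180.     0.01  71.22] w52.8
pos [451.75  17.49 190.53] rot [179.99   0.01  71.2 ] F [ 0.42 -0.35 -4.25] w 52.46684168883903 t 12.525
tool shift [-230.59  152.69    0.57] turn [ 0.01  0.01 -0.1 ]
```

View pics/scenemc.png

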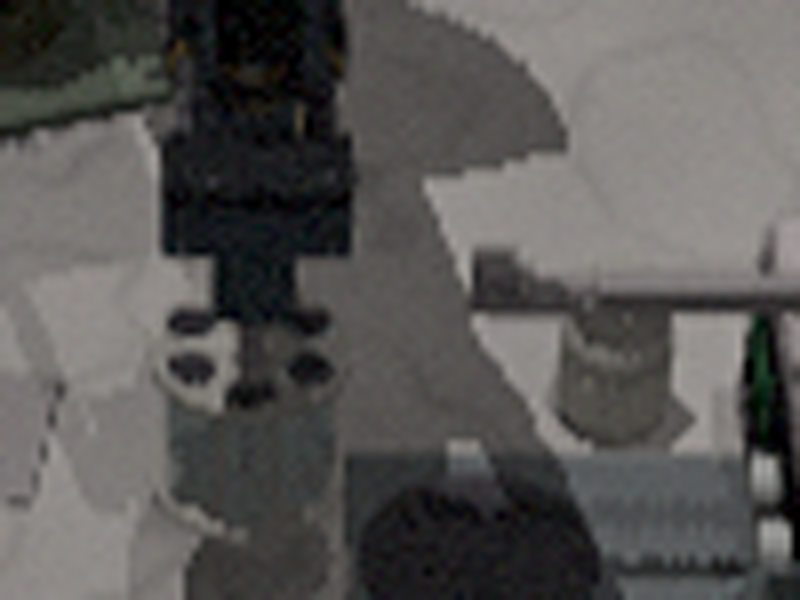

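The basket is off the hook, upright and held, centred near (250,370) in the crop. I'll carry it to the dish.

```bash

python3 -m creep '[[0.8,-15,10,0,0,0,0],[0.8,-28,19,0,0,0,0],[0.8,-30,20,0,0,0,0],[0.8,-30,20,0,0,0,0],[0.8,-30,20,0,0,0,0]]' >/dev/null; python3 -m creep '[[0.8,-30,20,0,0,0,0],[0.8,-28,19,0,0,0,0],[0.8,-24,15,0,0,0,0],[0.8,-15,9.5,0,0,0,0],[0.8,0,0,0,0,0,0]]' >/dev/null; python3 look.py d 180 175 250 160; python3 goal.py 522 -250 190 71.3
```

```text
pos [ 522.55 -247.29  190.21] rot [-179.93   -0.06   71.31] F [ 0.58  0.83 -5.18] w 52.6434052422871 t 13.875
tool shift [-2.75  0.35  0.21] turn [-0.07 -0.06  0.01]
```

View pics/scenedc.png

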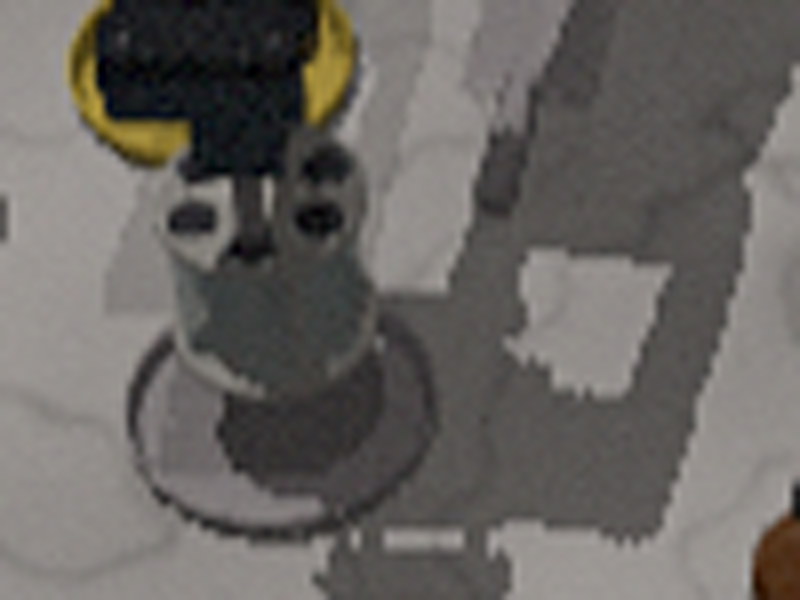

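View pics/topdc.png

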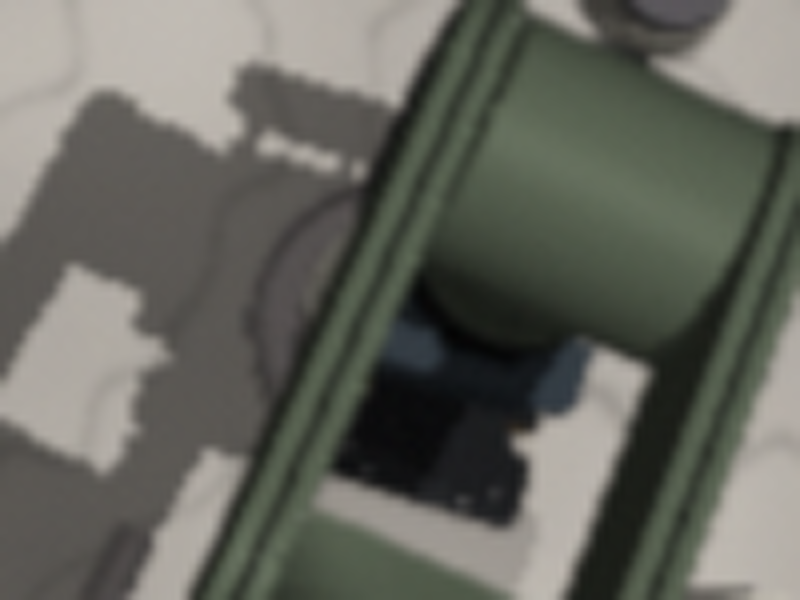

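The scene crop shows the lower disc spanning x 172–380 with its front edge at y≈398. The dish rim spans x 128–437 and its outer edge runs from y≈300 to y≈530.

```bash
python3 - <<'E'
from h import *
q=lambda P:((proj("scene",P)-[180,175]+.5)*8-.5)
a=np.linspace(0,6.283,361)
def b(x,y,z,r):
    p=np.array([q((x+r*np.cos(t),y+r*np.sin(t),z)) for t in a]);return p.min(0).round(),p.max(0).round()
print("foot",b(522.5,-247.3,69,45));print("rim",b(522,-250,16,70));print("dish base",b(522,-250,1,66))
for d in((1,0),(0,1)): print(d,q((522+d[0],-250+d[1],16))-q((522,-250,16)))
E
```

```text
foot (array([171., 240.]), array([380., 397.]))
rim (array([121., 280.]), array([439., 523.]))
dish base (array([134., 309.]), array([432., 538.]))
(1, 0) [0.51699704 1.65069467]
(0, 1) [ 2.21214672 -0.53407591]
```

```bash

python3 -m creep '[[0.8,-2,1.5,10,0,0,0],[0.8,0,0,20,0,0,0],[0.8,0,0,15,0,0,0],[0.8,0,0,8,0,0,0],[0.8,0,0,4,0,0,0]]' >/dev/null;python3 -m creep '[[0.8,0,0,0,0,0,0],[0.8,0,0,0,0,0,0]]'; python3 look.py e 180 175 250 160
```

```text
time_s: 14.75
ee_pos: [524.0, -250.9, 134.1]
ee_rot: [179.9, 0.0, 71.3]
force: [-0.5, -0.0, -3.6]
gripper_width: 52.7
```

View pics/sceneec.png

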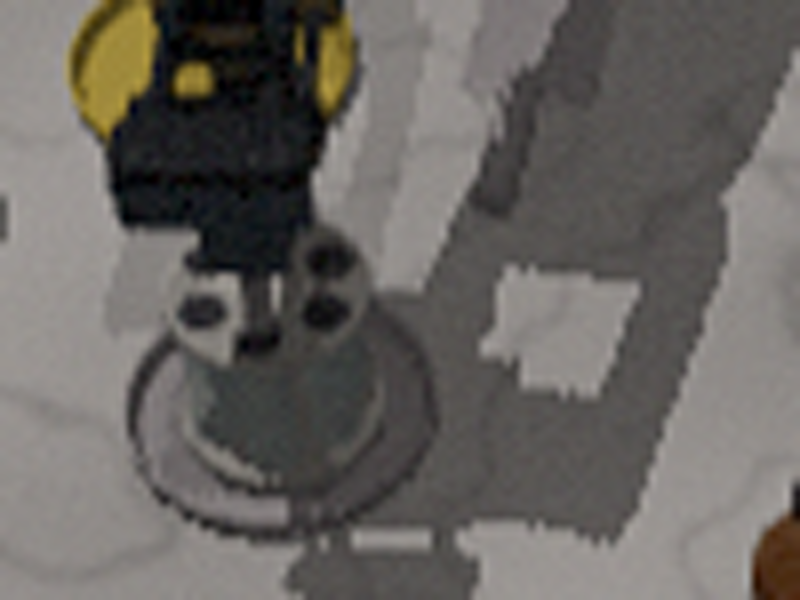

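It is centred in the dish: disc at 185–385, rim at 128–437. I'll lower gently until the weight transfers.

```bash

python3 -m creep '[[0.8,0,0,2,0,0,0],[0.8,0,0,2,0,0,0],[0.8,0,0,1,0,0,0],[0.8,0,0,0,0,0,0]]' >/dev/null; python3 f.py
for i in 1; do :; done
python3 -m creep '[[0.8,0,0,1,0,0,0],[0.8,0,0,0,0,0,0]]' >/dev/null; python3 f.py
python3 -m creep '[[0.8,0,0,1,0,0,0],[0.8,0,0,0,0,0,0]]' >/dev/null; python3 f.py
```

```text
t15.35 pos(tester axes) [-340.04 -153.57  -33.58] F [ 0.4  -0.44 -3.89] T [-0.09  0.03 -0.01] rot [-179.99    0.     71.29] w52.6
t15.60 pos(tester axes) [-340.02 -153.56  -34.51] F [ 0.05  0.05 -3.73] T [-0.05  0.02  0.06] rot [-179.99    0.     71.3 ] w52.7
t15.85 pos(tester axes) [-340.05 -153.6   -35.48] F [ 0.33  0.41 -4.35] T [ 0.   -0.03  0.03] rot [-180.     0.    71.3] w52.8
```

```bash

python3 -m creep '[[0.8,0,0,0.5,0,0,0],[0.8,0,0,0,0,0,0]]' >/dev/null; python3 f.py
python3 -m creep '[[0.8,0,0,0.5,0,0,0],[0.8,0,0,0,0,0,0]]' >/dev/null; python3 f.py
python3 -m creep '[[0.8,0,0,0.5,0,0,0],[0.8,0,0,0,0,0,0]]' >/dev/null; python3 f.py
```

```text
t16.10 pos(tester axes) [-340.08 -153.66  -35.58] F [-0.41 -1.05 -0.76] T [ 0.2  -0.01 -0.01] rot [179.98   0.01  71.3 ] w52.4
t16.35 pos(tester axes) [-340.08 -153.73  -35.63] F [ 0.95 -0.02  5.14] T [ 0.7  -0.04  0.03] rot [179.96   0.01  71.3 ] w52.6
t16.60 pos(tester axes) [-340.06 -153.78  -35.68] F [1.45 1.89 7.95] T [ 0.98 -0.1  -0.03] rot [179.95   0.01  71.3 ] w52.6
```

Contact at the expected height (-36 mm). I'll relieve the press and release gradually.

```bash

python3 -m creep '[[0.8,0,0,-0.8,0,0,0],[0.8,0,0,0,0,0,0]]' 15 >/dev/null; python3 f.py
python3 -m creep '[[0.8,0,0,0,0,0,0],[0.8,0,0,0,0,0,0]]' 4 >/dev/null; python3 f.py
python3 -m creep '[[0.38,0,0,0,0,0,0],[0.3,0,0,0,0,0,0],[0.2,0,0,0,0,0,0],[0.1,0,0,0,0,0,0],[0,0,0,0,0,0,0]]' 4 >/dev/null; python3 f.py
python3 -m creep '[[0,0,0,0,0,0,0],[0,0,0,0,0,0,0]]' >/dev/null; python3 f.py
```

```text
t16.85 pos(tester axes) [-340.08 -153.99  -35.79] F [-0.15  0.58  4.17] T [ 0.43 -0.03  0.03] rot [179.94   0.01  71.3 ] w52.6
t17.10 pos(tester axes) [-340.05 -154.33  -35.96] F [-0.19 -1.27  2.25] T [-0.12 -0.07  0.05] rot [179.9    0.01  71.3 ] w53.3
t17.73 pos(tester axes) [-340.07 -153.61  -36.19] F [-0.04 -1.1  -0.66] T [-0.06 -0.02 -0.02] rot [180.    0.   71.3] w89.2
t17.98 pos(tester axes) [-340.03 -153.64  -36.11] F [ 0.22 -0.61  0.25] T [-0.1   0.07 -0.02] rot [179.99   0.    71.3 ] w91.1
```

Fingers are fully open. I'll go straight up, then move clear for a look.

```bash

python3 -m creep '[[0,0,0,-10,0,0,0],[0,0,0,-30,0,0,0],[0,0,0,-40,0,0,0],[0,0,0,-40,0,0,0],[0,0,0,-40,0,0,0]]' >/dev/null; python3 f.py
python3 -m creep '[[0,-40,-20,0,0,0,0],[0,-50,-30,0,0,0,0],[0,-50,-30,0,0,0,0],[0,-50,-30,0,0,0,0],[0,0,0,0,0,0,0]]' ; python3 look.py z 180 175 250 160
python3 - <<'E'
import cv2
cv2.imwrite("pics/zfull.png",cv2.resize(cv2.imread("pics/scenez.png"),(800,600)))
E
```

```text
t18.60 pos(tester axes) [-339.97 -153.55  126.07] F [ 0.42 -0.39  0.26] T [-0.15  0.    0.03] rot [179.93   0.01  71.3 ] w91.3
time_s: 19.23
ee_pos: [355.8, -397.5, 286.7]
ee_rot: [180.0, 0.1, 71.0]
force: [-0.5, 0.4, -0.1]
gripper_width: 91.3
```

View pics/scenezc.png

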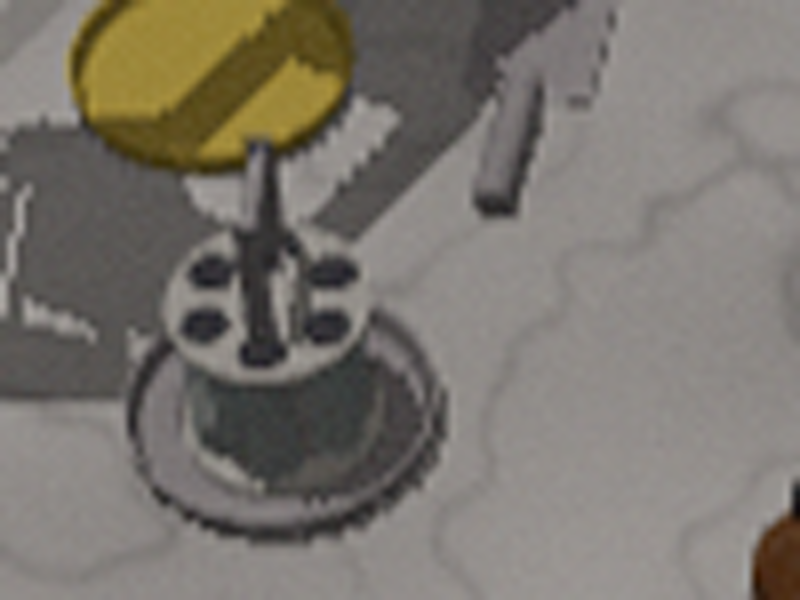

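View pics/topzc.png

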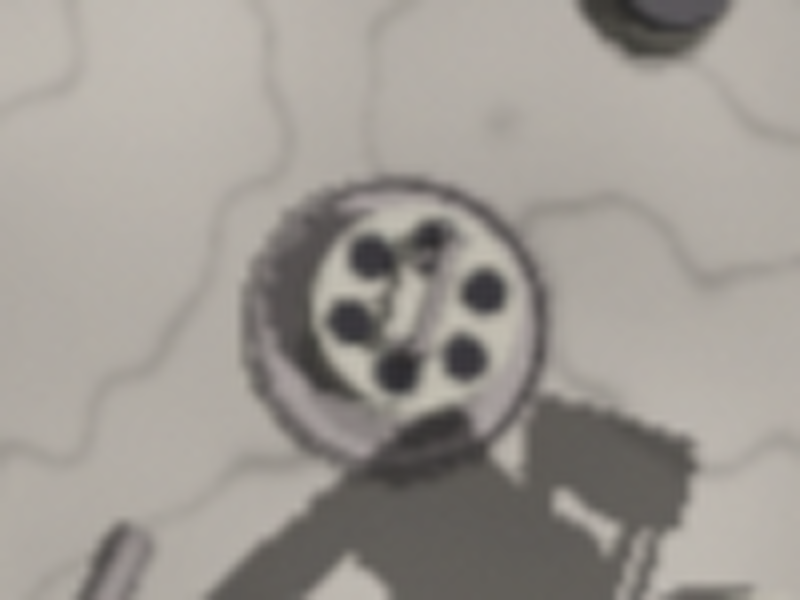

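View pics/zfull.png

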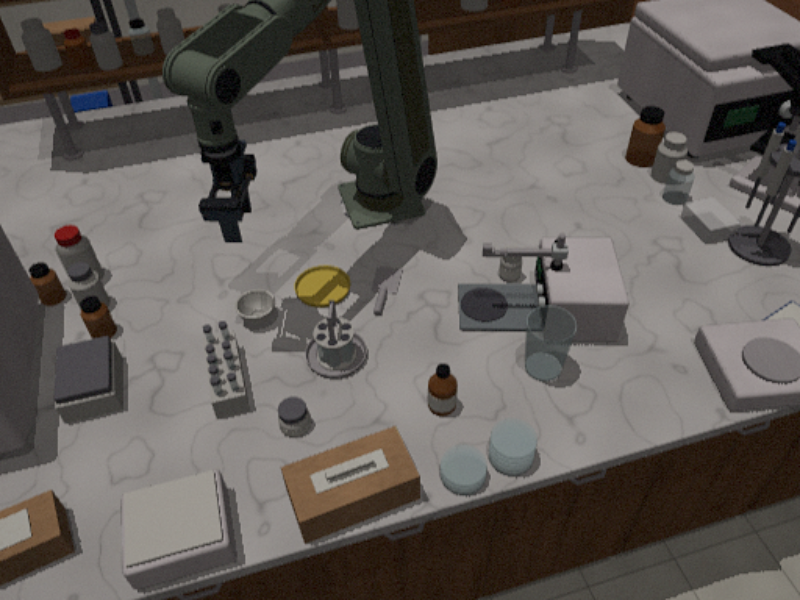

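The basket stands upright inside the steel dish. In the scene crop the disc is at about (285,440) and the rim spans 128–445. The bystanders are where they were, and the robot is clear.

```bash
python3 -c "
from workcell import job_done
print(job_done())"
```

```text
the job is handed in; nothing more can be done
None
```

The basket is off the tester's hook, standing upright inside the steel drain dish with the gripper released and clear. I handed the job in after about 19.3 s of the 64 s allowed; `job_done()` gives no verdict.

- **Keeper:** I gripped the bail straps and pressed the keeper back with the bar. It reached its solid stop at 12.3 mm of travel, with a push of 11.6 N.
- **Lift:** With the keeper held back I raised the bar past the nose, then to about 29 mm, and took it off over the nose. The highest reading on the tester was about 12.5 N (vector sum, partly the basket's own weight), against the 18 N limit. Forces were read only between moves, so I did not see any brief peak within one. As the bar left the keeper it sprang about 3 mm further back, with no contact force seen.
- **Set-down:** I lowered the basket in 0.5 mm steps. It touched at the expected height, with at most about 8 N of press, which I eased off before opening the jaws.
- **Last checks:** The pictures show the basket level and inside the grey dish, the hook empty, and the other labware and the yellow dish in place. The wrist force is near zero.
- **Disagreement:** The two cameras differed by 4 to 8 mm on absolute position. I resolved this by comparing the fingers and basket with where they should appear in the scene view.

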